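# Lock the label printer's head and feed the first label

## Task

A fresh label roll has just been loaded in the label printer and its print head still stands open: with the fingertips, push the head lever on its open side away from the printer's front, past its half-way click and fully home to the second stop, so that the head is locked down. Then press the large round feed key on the sloping panel all the way in and let it come up again. Leave the two small square keys alone, and leave the tubes, racks and everything else where they stand; nothing is picked up.

Things in the scene. Friction and masses are not known exactly. Their poses are not given: they have to be found in the camera images.
- printer: Light grey label printer, 360 (x) x 250 (y) mm, fixed. Origin: centre of its underside; its front (-x) faces the robot, y is left, z up. Left half (y 0 to 125): closed housing, 240 mm high with the cover folded on top; ahead of x = -90 its top is a key panel sloping 0.40 rad, from 165 mm high at x = -180 up to 203. Right half: open bay, mechanism below 155 mm; label roll behind, up to 178 mm, x 17 to 133.
- head_lever (a joint): Lever angle about the printer's +y axis, rad. 0 = open, leaning 0.60 rad from upright to the printer's front. 0.60 = half-way notch, upright. 1.20 = locked, leaning 0.60 rad to the rear against a fixed stop. A spring detent holds it in each of the three and snaps it to the nearest; humps near 0.28 and 0.92 take about 5 to 8 N at the tab.
- lever_tab (a point): Centre of the light grey finger tab on the end of the black head lever, on the outer right (-y) side of the print mechanism. Tab: 14 mm thick along the swing, 26 mm wide (printer's y), 34 mm along the lever; centre 73 mm and lever end 90 mm from the pivot. Moves with the lever: about 185 mm high when open or locked, 198 mm upright. Space is free before, behind and above it.
- lever_pivot (a point): Centre of the lever's pivot (axis along the printer's y), fixed on the printer at (-90, -112, 125) mm in its frame.
- feed_key (a joint): How far the large round feed key is pressed, m: 0 = up, 0.005 = fully in. Spring key, 4.5 N fully in; it comes up by itself. It moves square to the sloping panel.
- feed_key_top (a point): Centre of the top face of the large round feed key: 24 mm across, plain light grey, standing 9 mm proud of the sloping panel near its left end. This point moves with the key; the key's axis is tilted 0.40 rad from vertical towards the printer's front (-x).
- small_key_left (a joint): How far the left small square key is pressed, m (0 up, 0.003 in). Not to be pressed.
- small_key_left_top (a point): Centre of the top of the left small square key, 11 mm square, 5 mm proud of the panel, 50 mm to the right of the feed key's centre.
- small_key_right (a joint): How far the right small square key is pressed, m (0 up, 0.003 in). Not to be pressed.
- small_key_right_top (a point): Centre of the top of the right small square key, 11 mm square, 5 mm proud of the panel, 74 mm to the right of the feed key's centre.
- rack_full: White foam rack, 240 (its x) x 130 x 45 mm, almost full of tubes with red screw caps, 78 mm high over the caps, loose. Origin: centre of its underside. Leave alone.
- rack_part: White foam rack of the same size with fewer red-capped tubes, loose. Origin: centre of its underside. Leave alone.
- tube_a: Sample tube standing by itself on the bench beside the printer's open side, 21 mm across the red cap, 95 mm high, loose. Origin: centre of its underside. Leave alone.
- tube_b: Second such tube standing beside the printer's open side, loose. Leave alone.
- label_core: Empty cardboard label core standing on end in front of the printer, 42 mm across, 92 mm high, loose. Origin: centre of its underside. Leave alone.
- spare_roll: Spare roll of white labels lying flat, left in front of the printer, 104 mm across, 60 mm high, loose. Origin: centre of its underside. Leave alone.
- marker: White marker pen with a dark cap, 115 x 12 x 14 mm, lying on the folded cover on top of the printer's housing, loose. Origin: underside. Leave alone.
- scanner: Grey and black hand scanner standing in its holder, foot 110 x 90 mm, 215 mm high, loose. Origin: centre of its underside. Leave alone.

How it is judged:
By the outcome, as a careful person would: the job done as asked, in the order asked, and still so for the second after the job is handed in, with the robot touching nothing.
It also fails if it takes over 48 s, if anything falls off the work surface, if the arm or the gripper's body presses on something with over 40 N, if the wrist force passes 120 N, or if a joint passes its speed limit or range.

## Robot

A 7-joint arm with a two-finger parallel gripper is mounted at the origin on the work surface. World frame = base frame: x ahead of the robot, y to its left, z up, the work surface at z = 0. Lengths are in m, angles in rad, forces in N, time in s.
With the tool pointing down it reaches from about 0.425 to 0.925 m from the base axis. Payload 6.8 kg.
Tool frame: the origin (TCP) lies on the front face of the gripper's body, between the roots of the fingers; the fingertips stand 73 mm ahead of it and the grasp point (between the pads) lies 54 mm ahead of it (env.nose_length is the distance from the TCP to the fingertips, in m); z points along the fingers, y is the direction in which the jaws open and shut (so a half turn about z gives the same grasp; the last joint's range is limited). The gripper opens to 85 mm and grips with 20 to 120 N. Pads are 22 mm wide; open, the fingers measure 114 mm over their backs; the gripper's body (76 mm by 85 mm) begins 54 mm behind the grasp point. The pads swing forward as they close: fully open they stand 13 mm farther back than shut.
Start: joints at [-1.294, 0.477, 0.022, 1.555, -0.011, 1.109, -0.083], TCP at [0.253, 0.626, 0.304] pointing down, gripper open.
Joint ranges: [-2.96, 2.96], [-0.34, 2.1], [-1.41, 1.46], [0.24, 2.44], [-1.37, 4.51], [0.17, 1.92], [-2.96, 2.96]. Speed limits (rad/s): [2.39, 2.39, 3.14, 3.14, 3.14, 3.14, 3.14].

## Interface

Orientations are given as a unit quaternion [w, x, y, z].
In Python, from cell import env, kin, camera, calibration, job gives the robot as it stands. The module is installed in compiled form; this text tells all that it offers. Calls block until the motion is done:
- env.reach(position, orientation): joint-space move of the TCP to a pose.
- env.movel(position, velocity=0.15, rot=None, stop_force=None): straight line of the TCP; rot=None keeps the orientation; velocity is the mean speed in m/s. With stop_force (N) it stops when the force on the tool has changed by that much, and returns True; else False.
- env.goto_joints(angles): joint-space move.
- env.grip(opening, f_grip=None): finger opening in m; f_grip is the grip in N (None keeps the last); returns when the fingers have stopped.
- env.dwell(seconds).
- kin.inverse_kinematics(position, orientation): joint angles nearest the present ones, or None.
- env.get_state(): the state.
- camera(name): name is "scene" or "top" or "wrist"; returns (picture, depth): 400x640x3 uint8, blue, green, red; 400x640 float32, m along the optical axis (not along the pixel's ray), 0 where there is no reading.
- calibration(name): a dict with "fx", "fy", "cx", "cy" (pixels), "rvec" (rotation vector, rad) and "tvec" (3), from world to camera coordinates, as OpenCV has them. Camera axes: x right, y down, z forward; pixel columns grow to the right and rows downward; lengths in m; the calibration is good to about 2 mm. A picture is of the moment at which its call begins: read the wrist's pose just before it. calibration takes no time and is no camera call; for the wrist camera it gives the pose at the moment of the call.
A pose or a line that the arm cannot do raises env.PlanningError and nothing moves.
- job.job_done(): hands the job in, once; it reports no verdict.
The state is a dict: "time": time; "qpos": joint angles; "joint_velocities": joint speeds; "joint_torque": joint torques, N m; "tcp_pos": TCP position; "orientation": TCP orientation; "force": force on the tool from outside, world axes, zero at the start; "torque": the same for the moment, N m; "opening": finger opening in m.
Only numpy, scipy, OpenCV 4.12 (cv2) and the standard library are available. Lean on these libraries where they do the work, as an engineer would, in place of code of your own. Each camera call takes 0.05 s, during which the arm holds its last target.

## Working session

There is one attempt and no reset: what is moved stays moved. The work goes in short steps, each a Python script; the robot and the scene stay as the last script left them, time stands still between calls to the robot, and variables do not carry over. Pictures are saved under pics/ and viewed, and the job is handed in when it is done.

```bash
mkdir -p pics
python3 - <<'E'
from cell import env,camera,calibration
import cv2,numpy as np
for n in ("scene","top"):
    p,d=camera(n); cv2.imwrite(f"pics/{n}0.png",p); np.savez(f"{n}0.npz",p=p,d=d,**calibration(n)); print(n,calibration(n))
s=env.get_state(); print(s["time"],s["tcp_pos"],s["orientation"],s["force"],env.nose_length)
E
```

```text
scene {'fx': 418.232933405981, 'fy': 418.232933405981, 'cx': 316.06632647451323, 'cy': 200.53657362911508, 'rvec': array([ 2.05984312,  0.94836994, -0.49308148]), 'tvec': array([-0.37195972, -0.12738331,  1.82359594])}
top {'fx': 423.7710218213656, 'fy': 423.7710218213656, 'cx': 319.4944673539269, 'cy': 201.03312961279173, 'rvec': array([ 2.11933882, -2.14231254,  0.18409404]), 'tvec': array([-0.00765015,  0.55525967,  1.26361985])}
0.1 [0.25322905 0.62526742 0.30303019] [-9.91174639e-05  1.91219299e-01  9.81547012e-01 -7.95370762e-04] [-0.219075   -0.47277963 -0.92437085] 0.0726
```

View pics/scene0.png

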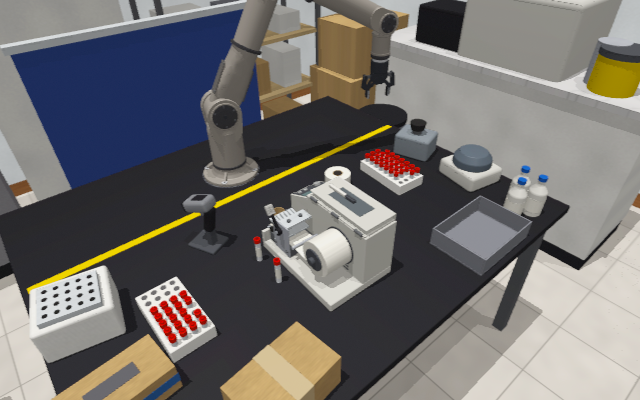

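View pics/top0.png

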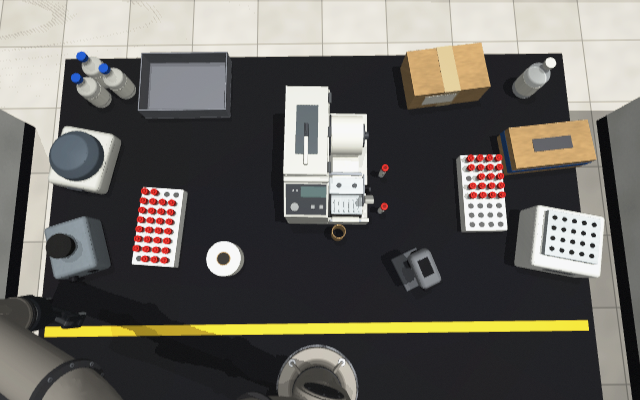

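```bash
cat > h.py <<'E'
import numpy as np,cv2
def load(n):
    z=np.load(n); return z
def w(z,u,v,d=None,zw=None):
    R=cv2.Rodrigues(z['rvec'])[0]; t=z['tvec']
    ray=np.array([(u-z['cx'])/z['fx'],(v-z['cy'])/z['fy'],1.0])
    c=-R.T@t; r=R.T@ray
    if zw is not None: return c+r*(zw-c[2])/r[2]
    if d is None: d=z['d'][int(round(v)),int(round(u))]
    return c+r*d
def proj(z,P):
    return cv2.projectPoints(np.float64(P).reshape(-1,1,3),z['rvec'],z['tvec'],np.array([[z['fx'],0,z['cx']],[0,z['fy'],z['cy']],[0,0,1]]),None)[0].reshape(-1,2)
E
python3 - <<'E'
from h import *
z=load('top0.npz'); p=z['p'][80:245,270:400]
cv2.imwrite('pics/topc.png',cv2.resize(p,None,fx=3.6,fy=3.6,interpolation=cv2.INTER_CUBIC))
z2=load('scene0.npz'); p=z2['p'][160:310,230:400]
cv2.imwrite('pics/scc.png',cv2.resize(p,None,fx=4,fy=4,interpolation=cv2.INTER_CUBIC))
# housing top pts
R=cv2.Rodrigues(z['rvec'])[0];t=z['tvec']
v,u=np.mgrid[0:400,0:640]; d=z['d']
P=(np.stack([(u-z['cx'])/z['fx']*d,(v-z['cy'])/z['fy']*d,d],-1)-t)@R
np.save('P.npy',P)
m=(P[...,2]>.232)&(P[...,2]<.243); m[:80]=0;m[190:]=0;m[:,:275]=0;m[:,345:]=0
m=m.astype(np.uint8)
print(m.sum(),np.median(P[...,2][m>0]))
pts=P[m>0][:,:2].astype(np.float32); r=cv2.minAreaRect(pts); print(r,cv2.boxPoints(r))
E
```

```text
3461 0.23927173134526653
((0.7203649282455444, 0.022440265864133835), (0.11806098371744156, 0.251507431268692), 88.95218658447266) [[ 0.59355277 -0.03428073]
 [ 0.8450181  -0.03887999]
 [ 0.8471771   0.07916126]
 [ 0.59571177  0.08376051]]
```

```bash
sleep 1
```

```text
(no output)
```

View pics/topc.png

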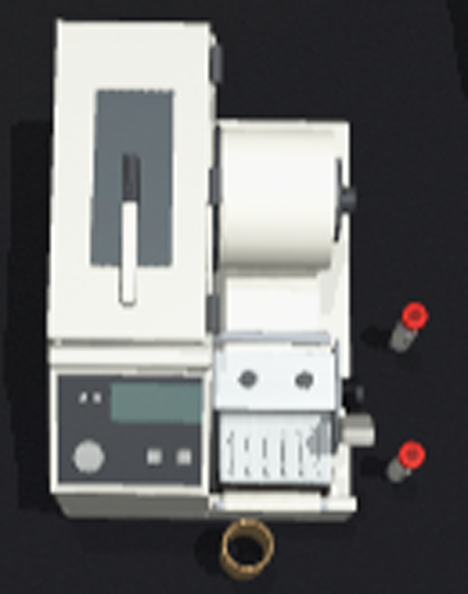

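View pics/scc.png

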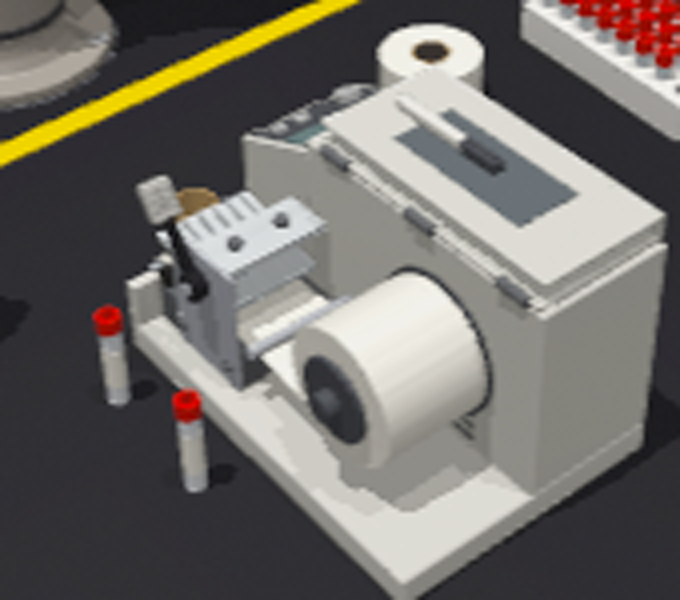

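Run:
```python
from h import *
z=load('top0.npz')
for n,u,v in [('feed',294.4,206.9),('sl',312.8,206.9),('sr',321.1,206.9),('tab',369.4,199.4),('core',338.5,232.5),('ta',384,206.3),('tb',385.3,168)]:
    print(n,w(z,u,v))
z2=load('scene0.npz')
print('tabS',w(z2,230+158/4,160+200/4))
R=cv2.Rodrigues(z['rvec'])[0]
P=np.load('P.npy')
# tab region
sub=P[190:210,360:380]; m=(sub[...,2]>.165)&(sub[...,2]<.21); q=sub[m]; print(len(q),q.min(0),q.max(0),q.mean(0))
# base/bay plate footprint + whole front edge
for v in (202,212,215,218,220,222,224): print(v,[tuple(P[v,u].round(3)) for u in (287,300,320,330,350,365)])
print('z profile col 300')
```

```text
feed [0.51645511 0.05621456 0.17942283]
sl [0.51598904 0.00517799 0.17886461]
sr [ 0.51527304 -0.01784489  0.18176667]
tab [ 0.53194558 -0.15018089  0.1984346 ]
core [ 0.46176672 -0.07285931 -0.00112702]
ta [ 0.52846022 -0.20492026  0.09808052]
tb [ 0.64660795 -0.21392508  0.0932647 ]
tabS [ 0.54152878 -0.15344932  0.18961596]
83 [ 0.52172329 -0.16109848  0.16696507] [ 0.55589166 -0.13634396  0.20486563] [ 0.5340131  -0.14830967  0.19258269]
202 [(np.float64(0.53), np.float64(0.077), np.float64(0.183)), (np.float64(0.53), np.float64(0.041), np.float64(0.181)), (np.float64(0.529), np.float64(-0.015), np.float64(0.183)), (np.float64(0.549), np.float64(-0.046), np.float64(0.066)), (np.float64(0.539), np.float64(-0.103), np.float64(0.117)), (np.float64(0.525), np.float64(-0.138), np.float64(0.198))]
212 [(np.float64(0.503), np.float64(0.077), np.float64(0.172)), (np.float64(0.504), np.float64(0.041), np.float64(0.168)), (np.float64(0.503), np.float64(-0.015), np.float64(0.169)), (np.float64(0.515), np.float64(-0.045), np.float64(0.083)), (np.float64(0.508), np.float64(-0.102), np.float64
[... 1191 characters left out ...]
09), np.float64(0.001)), (np.float64(0.491), np.float64(0.047), np.float64(0.044)), (np.float64(0.489), np.float64(-0.014), np.float64(0.053)), (np.float64(0.488), np.float64(-0.045), np.float64(0.058)), (np.float64(0.487), np.float64(-0.105), np.float64(0.064)), (np.float64(0.486), np.float64(-0.15), np.float64(0.071))]
224 [(np.float64(0.49), np.float64(0.09), np.float64(0.001)), (np.float64(0.49), np.float64(0.049), np.float64(0.001)), (np.float64(0.489), np.float64(-0.014), np.float64(-0.001)), (np.float64(0.488), np.float64(-0.046), np.float64(0.005)), (np.float64(0.486), np.float64(-0.109), np.float64(0.018)), (np.float64(0.485), np.float64(-0.155), np.float64(0.02))]
z profile col 300
```

Run:
```python
from cell import env,kin
import numpy as np
from h import *
z=load('top0.npz');P=np.load('P.npy')
print('feed med',np.median(P[204:210,292:298].reshape(-1,3),0))
a=P[186:217,287:323].reshape(-1,3); A=np.c_[a[:,:2],np.ones(len(a))]; print('panel',np.linalg.lstsq(A,a[:,2],rcond=None)[0])
D=[0,0,1,0]
h=0.2  # tilt
t=0.4
# rot about world Y by -? tool z=(sin t,0,-cos t)
from scipy.spatial.transform import Rotation as R
r=R.from_euler('y',-t)*R.from_quat([0,1,0,0]); x=r.as_quat(); K=[x[3],x[0],x[1],x[2]]; print(r.apply([0,0,1]),K)
for p,o in [((.47,-.15,.4),D),((.47,-.15,.26),D),((.62,-.15,.26),D),((.45,.056,.30),K),((.49,.056,.25),K)]:
    print(p,np.round(kin.inverse_kinematics(p,o),2))
```

```text
feed med [0.51700198 0.05435954 0.18493048]
panel [-0.60022977 -0.14303786  0.50930746]
[ 0.38941834  0.         -0.92106099] [np.float64(0.19866933079506122), np.float64(0.0), np.float64(0.9800665778412416), np.float64(0.0)]
(0.47, -0.15, 0.4) [-0.66  0.09  0.93  1.9  -0.08  1.19  1.86]
(0.47, -0.15, 0.26) [-0.44  0.28  0.74  2.06 -0.24  0.88  2.01]
(0.62, -0.15, 0.26) [-0.29  0.52  0.61  1.72 -0.34  1.01  2.01]
(0.45, 0.056, 0.3) [-0.86 -0.08  0.51  2.31  0.33  0.55  0.97]
(0.49, 0.056, 0.25) [-0.71  0.11  0.44  2.28  0.17  0.38  1.15]
```

Run:
```python
from cell import env,kin,camera,calibration
import numpy as np,cv2
D=[0,0,1,0]
env.grip(0.0,20)
p=env.get_state()["tcp_pos"]; env.movel([p[0],p[1],.42],.25)
env.reach([.45,-.152,.42],D)
env.movel([.455,-.152,.33],.2)
s=env.get_state();print(s["time"],s["tcp_pos"],s["orientation"],s["qpos"],s["force"],s["opening"])
for n in("wrist","scene"):
    c=calibration(n);p,d=camera(n);cv2.imwrite(f"pics/{n}1.png",p);np.savez(f"{n}1.npz",p=p,d=d,**c)
```

```text
4.9083 [ 0.45538065 -0.15228319  0.33062882] [ 7.20619919e-05  1.57437814e-04  9.99999860e-01 -4.99219247e-04] [-0.73884699  0.18395797  1.07142122  2.02178467 -0.18645378  1.03816133
  1.99129868] [ 0.5648249  -0.3880875   0.11126251] 5.799620917046786e-05
```

View pics/wrist1.png

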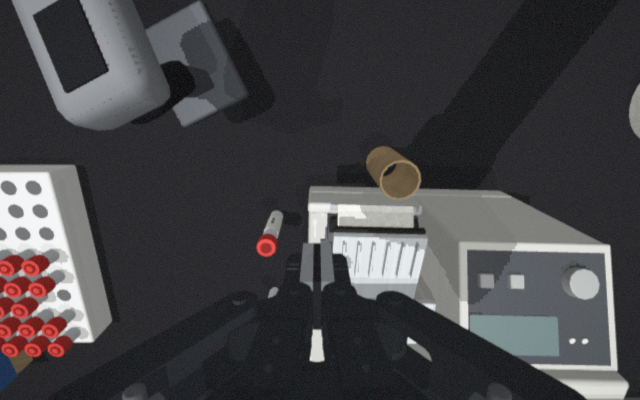

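View pics/scene1.png

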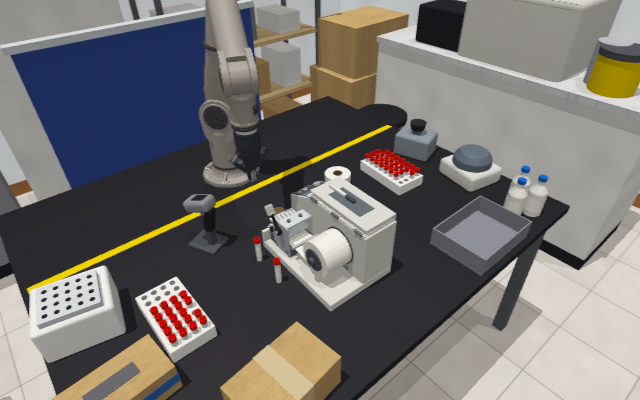

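Run:
```python
from h import *
z=load('wrist1.npz')
for u,v in [(581,282),(484,281),(517,282),(317,345),(328,255),(273,293)]: print(u,v,w(z,u,v))
cv2.imwrite('pics/w1c.png',cv2.resize(z['p'][230:380,230:450],None,fx=3.5,fy=3.5,interpolation=cv2.INTER_CUBIC))
```

```text
581 282 [0.51419373 0.05331431 0.18274567]
484 281 [ 0.5154655  -0.02027066  0.17953526]
517 282 [0.51603213 0.00558105 0.17999115]
317 345 [ 0.71435331 -0.15213749  0.03033683]
328 255 [ 0.44360857 -0.14719532  0.27293007]
273 293 [ 0.63747361 -0.21353714  0.0171009 ]
```

```bash
sleep 0.5
```

```text
(no output)
```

View pics/w1c.png

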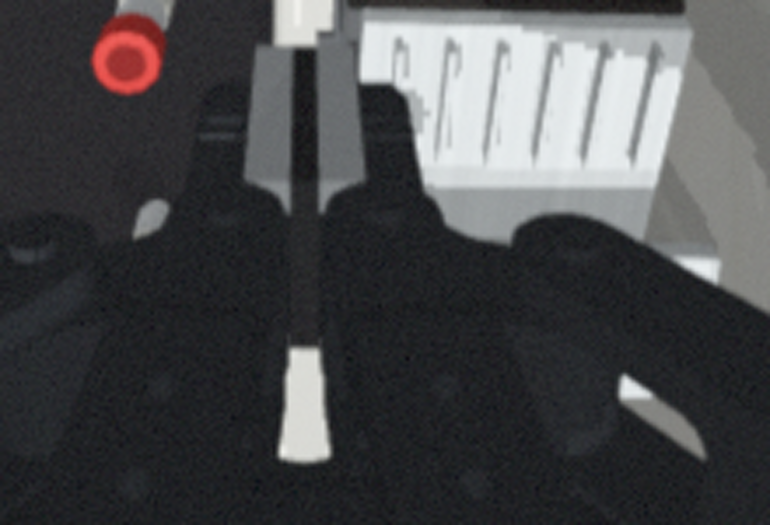

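Run:
```python
from cell import env,kin,camera,calibration
import numpy as np,cv2
env.movel([.475,-.151,.26],.15)
f=lambda:print(round(env.get_state()["time"],2),env.get_state()["tcp_pos"].round(4),env.get_state()["force"].round(2))
f()
for x in (.52,.54,.56,.575,.588):
    print(env.movel([x,-.151,.26],.05,stop_force=22)); f()
print(env.movel([.62,-.151,.26],.025,stop_force=15)); f()
c=calibration("scene");p,d=camera("scene");cv2.imwrite("pics/s2.png",cv2.resize(p[160:310,230:400],None,fx=4,fy=4,interpolation=cv2.INTER_CUBIC))
```

```text
5.64 [ 0.4753 -0.1515  0.2609] [ 0.04 -1.17  0.66]
False
6.69 [ 0.5179 -0.1515  0.2594] [-10.17   1.19   6.73]
False
7.24 [ 0.5403 -0.151   0.2598] [-0.26  0.09  0.27]
False
7.79 [ 0.5601 -0.151   0.2599] [-0.44  0.58  0.74]
False
8.24 [ 0.5743 -0.1513  0.2596] [-5.01 -1.23 -0.55]
False
8.65 [ 0.5888 -0.1508  0.2603] [0.05 0.58 0.03]
True
9.41 [ 0.6027 -0.1512  0.2597] [-3.47  1.13  6.91]
```

```bash
sleep 0.5
```

```text
(no output)
```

View pics/s2.png

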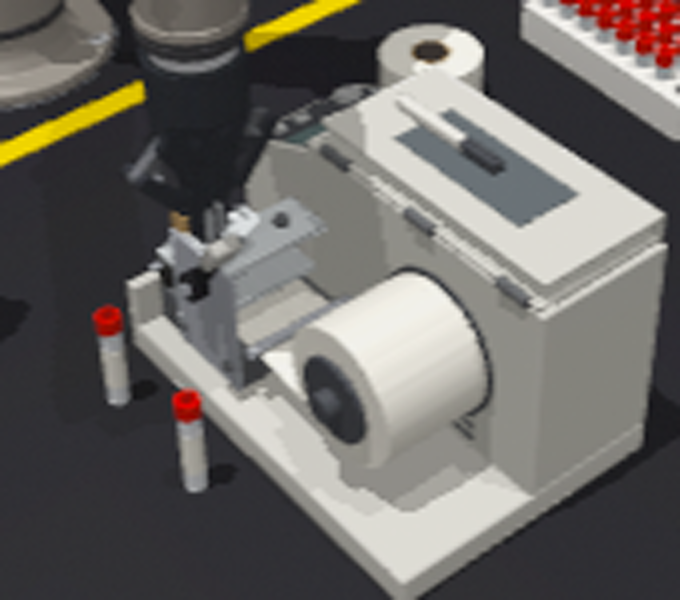

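Run:
```python
from cell import env,kin,camera,calibration
import numpy as np,cv2
f=lambda:print(round(env.get_state()["time"],2),env.get_state()["tcp_pos"].round(4),env.get_state()["force"].round(2))
env.movel([.575,-.151,.262],.1); env.movel([.56,-.151,.36],.2); f()
p,d=camera("scene");cv2.imwrite("pics/s3.png",cv2.resize(p[160:310,230:400],None,fx=4,fy=4,interpolation=cv2.INTER_CUBIC))
K=[.1986693,0,.98006658,0]; a=np.array([-.389418,0,.921061]); k=np.array([.516,.055,.184])
P=lambda s:k+a*(env.nose_length+s)
env.reach(P(.10),K); f()
env.movel(P(.02),.15); f()
c=calibration("wrist");p,d=camera("wrist");cv2.imwrite("pics/w3.png",p);np.savez("w3.npz",p=p,d=d,**c)
p,d=camera("top");cv2.imwrite("pics/t3.png",cv2.resize(p[150:245,270:400],None,fx=5,fy=5,interpolation=cv2.INTER_CUBIC))
```

```text
10.53 [ 0.5601 -0.1504  0.3591] [ 0.65  0.78 -1.08]
11.57 [0.4492 0.0543 0.3427] [-0.65  1.01 -0.02]
12.25 [0.4804 0.0544 0.2694] [ 0.12 -0.14  0.44]
```

```bash
sleep 0.5
```

```text
(no output)
```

View pics/s3.png

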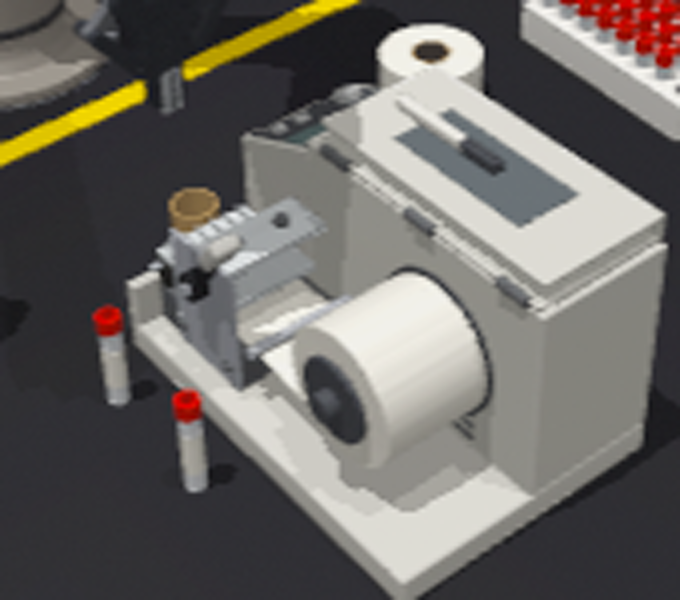

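View pics/w3.png

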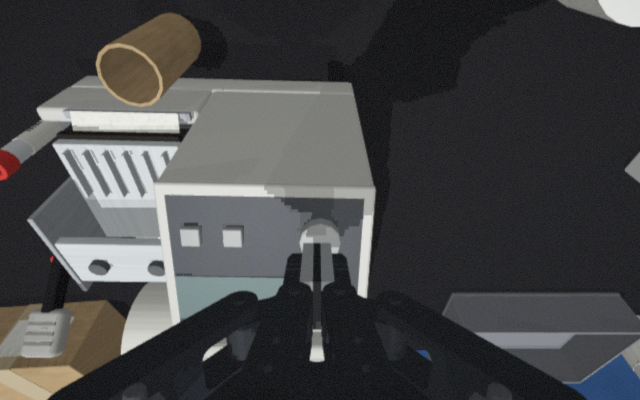

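View pics/t3.png

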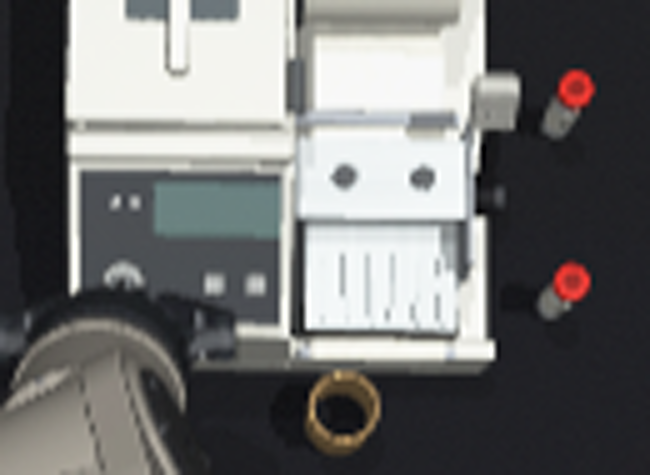

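Run:
```python
from cell import env,kin,camera,calibration
import numpy as np,cv2
f=lambda:print(round(env.get_state()["time"],2),env.get_state()["tcp_pos"].round(4),env.get_state()["force"].round(2))
a=np.array([-.389418,0,.921061]); k=np.array([.516,.055,.184])
P=lambda s:k+a*(env.nose_length+s)
env.dwell(.2)
for s in (.004,0,-.002,-.004,-.006,-.008,-.010,-.012,-.014):
    r=env.movel(P(s),.02,stop_force=12); e=env.get_state(); print(s,r,round(((e["tcp_pos"]-k)@a-env.nose_length)*1000,1),round(e["force"]@a,2))
    if r or e["force"]@a>12: break
env.dwell(.2); f()
p,d=camera("wrist");cv2.imwrite("pics/w4.png",p)
```

```text
0.004 False 4.0 0.78
0 False 0.0 1.83
-0.002 False -2.0 2.9
-0.004 False -4.0 5.44
-0.006 False -4.8 32.74
14.8 [0.4899 0.055  0.2466] [-15.9   -1.09  27.37]
```

```bash
sleep 0.5
```

```text
(no output)
```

View pics/w4.png

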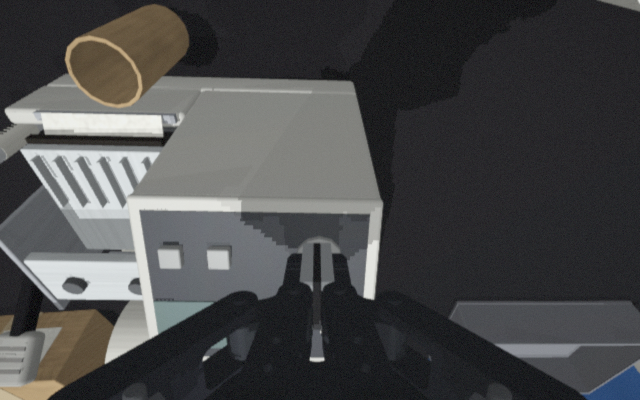

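Run:
```python
from cell import env,kin,camera,calibration
import numpy as np,cv2
a=np.array([-.389418,0,.921061]); k=np.array([.516,.055,.184])
P=lambda s:k+a*(env.nose_length+s)
env.movel(P(.03),.06); env.movel(P(.12),.2)
env.reach([.30,.35,.45],[0,0,1,0]); env.dwell(.3)
e=env.get_state();print(e["time"],e["tcp_pos"],e["force"])
c=calibration("top");p,d=camera("top");np.savez("t5.npz",p=p,d=d,**c);cv2.imwrite("pics/t5.png",cv2.resize(p[80:245,270:400],None,fx=3.6,fy=3.6,interpolation=cv2.INTER_CUBIC))
p2,d=camera("scene");cv2.imwrite("pics/s5.png",p2)
from h import *
z=load('t5.npz');R=cv2.Rodrigues(z['rvec'])[0]
v,u=np.mgrid[0:400,0:640];d=z['d'];Q=(np.stack([(u-z['cx'])/z['fx']*d,(v-z['cy'])/z['fy']*d,d],-1)-z['tvec'])@R
P0=np.load('P.npy')
for M in(P0,Q): print('key',np.median(M[204:210,292:298].reshape(-1,3),0))
s=Q[150:210,362:378].reshape(-1,3);m=(s[:,2]>.165)&(s[:,2]<.215)&(s[:,1]<-.137);print(m.sum(),s[m].mean(0),s[m].min(0),s[m].max(0))
pv=np.array([.577,-.150,.125])
for t in(.0,.6): 
    pt=pv+[.085*np.sin(t),0,.085*np.cos(t)];print(t,proj(z,pt))
```

```text
17.8083 [0.30032256 0.34946729 0.44998189] [0.01927673 0.44341116 0.02295141]
key [0.51700198 0.05435954 0.18493048]
key [0.51663113 0.05563272 0.18523008]
117 [ 0.61431148 -0.15101163  0.1894553 ] [ 0.59556408 -0.16413518  0.1668962 ] [ 0.63079679 -0.13825636  0.2045297 ]
0.0 [[369.30899732 182.39800012]]
0.6 [[368.16588684 166.68367076]]
```

```bash
sleep 0.5
```

```text
(no output)
```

View pics/t5.png

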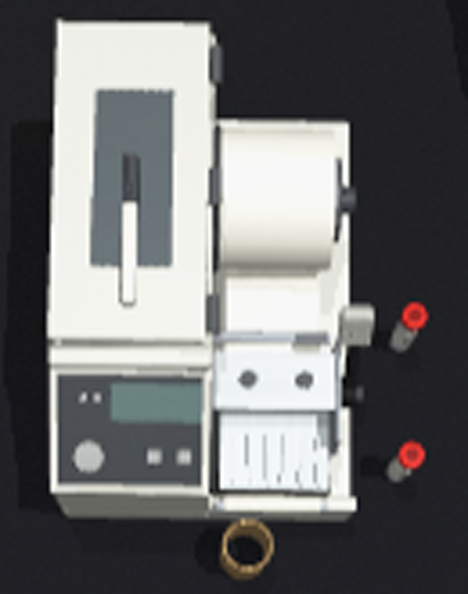

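View pics/s5.png

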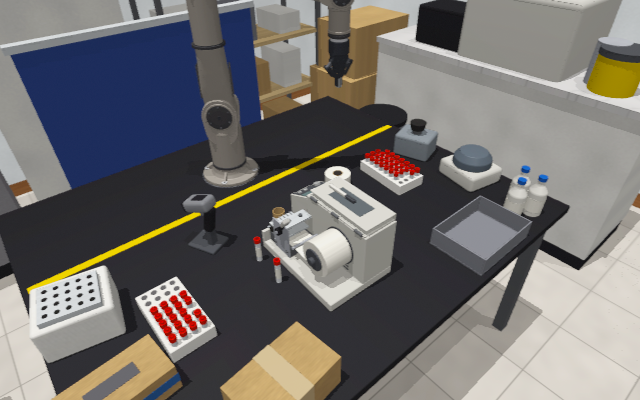

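The lever tab stands about 80 mm behind its starting place, at (358,325) in the top crop, where the locked position should be. The feed key is back at its original height, and nothing else has moved.

```bash
python3 -c "
from cell import job
print(job.job_done())"
```

```text
the job is handed in; nothing more can be done
None
```

The head lever is locked down, and the feed key has been pressed once and is back up. I handed the job in at about 18 s on the robot's clock, with the arm standing clear.

- **Lever:** I pushed it with the closed fingertips, and the force rose and fell at both humps before the lever reached its rear stop. The last top picture puts the tab at x of about 0.614 m, against about 0.618 m expected for locked. It started at about 0.534 m and would be near 0.577 m at the half-way notch.
- **Feed key:** I pressed it along its own axis. The spring force built up over about 5 mm, then rose sharply to about 33 N at the end stop. After release its height was 0.185 m, the same as before.
- **Everything else:** The small keys were not touched. In the last top and scene pictures, the tubes, racks, label core, spare roll, marker and scanner look unmoved. I checked that by eye only.

No check failed or disagreed with another.

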